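# Close the split housing over its sleeve and hold it shut

### The arm

A 7-joint arm with a two-finger parallel gripper is mounted at the origin on the work surface; the furniture and walls round the work are solid. World frame = base frame: x ahead of the robot, y to its left, z up, the work surface at z = 0. Lengths are in m, angles in rad, forces in N, time in s.
With the tool pointing down it reaches from about 0.4 to 0.875 m from the base axis. Payload 19.3 kg.
Tool frame: the origin (TCP) lies midway between the tips of the shut fingers; the grasp point (between the pads) lies 19 mm behind it; z points along the fingers, y is the line along which they close (so a half turn about z gives the same grasp; the last joint's range is limited). The gripper opens to 85 mm and grips with 20 to 120 N. Pads are 22 mm wide; open, the fingers measure 114 mm over their backs; the gripper's body (76 mm by 85 mm) begins 54 mm behind the grasp point. The pads swing forward as they close: fully open they stand 13 mm farther back than shut.
Start: joints at [-1.261, 0.521, -0.036, 1.599, 0.021, 1.021, -0.113], TCP at [0.232, 0.58, 0.231] pointing down, gripper open.
Joint ranges: [-2.91, 2.91], [-0.3, 2.13], [-1.5, 1.42], [0.17, 2.43], [-1.26, 4.41], [0.16, 1.93], [-2.52, 2.52]. Speed limits (rad/s): [1.89, 1.89, 2.39, 2.39, 3.01, 3.01, 3.01].

### API

Orientations are given as a 3x3 rotation matrix whose columns are the frame's x, y, z axes.
In Python, from workcell import monitor, camera, calibration, ticket, look_for, silhouettes gives the robot as it stands.
- The arm moves only by the tool step_arm, never from a script. Its argument "deltas" is a list of rows, each an object of numbers: "wx", "wy", "wz": the turn, a rotation vector about the tool's x, y, z in degrees; "dx", "dy", "dz": the shift along the tool's x, y, z in mm; "hand": the opening, from 0 (shut) to 1 (fully open). A call has 1 to 8 rows; each row is the pose to reach, as a shift and turn from the pose commanded when the call began, along the tool's axes at that moment; what a row does not reach only later rows make up. A row lasts 1/12 s, in which the tool goes at most 41.7 mm and 7.16 degrees, less where a joint would pass 70% of its speed; a pose out of reach is approached as far as the arm can. A call with a gripper value outside its range is refused whole. The fingers move at their own pace and stop on an object; the grip force is fixed at half the most. Time passes only in rows, so rows that repeat a pose let the fingers close. It gives the time, the measured TCP pose, the force, the opening and the grip force at its end, in the units of the state.
- monitor.get_state(): the state, without advancing time (a new reading comes with each control period).
- camera(name): name is "scene" or "side" or "wrist"; returns the picture (400x640x3 uint8, red, green, blue); there is no depth.
- calibration(name): a dict with "camera_matrix" (3x3 intrinsics, pixels), "R" (3x3) and "t" (3): a world point X has camera coordinates R X + t; the wrist camera has in their place "hand_eye" (4x4, takes a point from camera to tool coordinates, whose origin is the TCP and whose axes are the flange's). Camera axes: x right, y down, z forward; pixel columns grow to the right and rows downward; lengths in m; the calibration is good to about 2 mm. A picture is of the moment at which its call begins: read the wrist's pose just before it. calibration takes no time and is no camera call.
- ticket.finish_job(): hands the job in; it is judged then, once.
Trained networks look in the newest picture that a camera, given by its name, has taken for a name from the list of things; names that differ only in an ending like _2 or _b are one class to them, and where a whole thing is asked for, a point or a joint stands for the part that bears it (a point fixed in the world has none). Each returns a list of dicts, best first, with "p" (0 to 1); they miss things now and then, are a little off and sometimes report something else, mostly with a low value. They report only what shows in the picture. A call takes as long as a camera call. They do not tell look-alikes from the thing itself.
- look_for(camera, label): "xyz" ([x, y, z] in m, in the coordinates of the camera as it stood for that picture, good to about 4 mm: the middle of the surface that is visible of it).
- silhouettes(camera, label): "region" (400x640 bool, what is visible of it).
The state is a dict: "clock": time; "q": joint angles; "qvel": joint speeds; "tau": joint torques, N m; "tcp_pos": TCP position; "eef_rot": TCP orientation; "ft_force": force on the tool from outside, world axes, zero at the start; "wrist_torque": the same for the moment, N m; "opening": finger opening in m; "grip_force": force on a finger pad.
Only numpy, scipy, OpenCV 4.12 (cv2) and the standard library are available. Lean on these libraries where they do the work, as an engineer would, in place of code of your own. Each camera call takes 0.05 s, during which the arm holds its last target. There are 200 camera calls.

### The job

Two sleeves stand on the bench: slide the one whose bore fits over the short shaft stub in the middle of the bolted-down lower housing half, right down onto the joint face, and let go of it; leave the other, narrow-bored one standing on the bench clear of the housing. Then put the loose upper half on so that both dowels enter its end holes, and press it down against the two lifting springs until the halves meet with no gap. Finish while still holding it pressed shut with the gripper, and do not knock the roll of tape, V-block or standing bolt about.

Things in the scene. Friction and masses are not known exactly. Their poses are not given: they have to be found in the camera images.
- joint_face (a point): centre of the flat upper face of the lower housing half, a grey aluminium block bolted to the bench: face 124 mm along its x by 60 mm along y, 40 mm above the bench; foot 160x84x10 mm. x runs along the row of pins, z is up. A steel shaft stub, 12 mm diameter and 24 mm high, rises from this very point; its top 6 mm taper to 5 mm
- dowel_a (a point): top of one of the two steel dowels, 14 mm above the joint face at x = -48 mm of it; 10 mm diameter, the top 6 mm tapering to 4 mm
- dowel_b (a point): top of the other dowel, the same at x = +48 mm of the joint face
- lift_0 (a joint): push-in of a spring plunger (8 mm diameter, in the joint face at its x = -29 mm), m: 0 free (4 mm proud of the face), 0.004 flush with it. About 3 N starts it, 6 N brings it flush, so the two together lift the upper half with 12 N when the halves meet
- lift_1 (a joint): the same for the plunger at x = +29 mm of the joint face
- cap_center (a point): centre, half-way up its 44 mm, of the loose grey aluminium upper half (0.2 to 0.45 kg), lying right way up on its joint side. Flange 120 mm (x) by 60 mm (y), 14 mm thick; hump 62 mm (x) by 46 mm (y) from 14 to 44 mm above the underside: grip it across the 46 mm (y); beside the hump the flange is a 7 mm ledge on which fingertips can stand. z up
- cap_underside (a point): centre of the upper half's underside, 22 mm below cap_center; it must come onto joint_face, either way round. Through holes for the dowels, 12 mm diameter with 1.5 mm chamfers, at its x = +48 and -48 mm; a blind recess, 34 mm diameter and 36 mm deep, in the middle takes stub and sleeve
- wide_sleeve_center (a point): centre, half-way up, of the plain brass sleeve that fits: 26 mm outside diameter, 30 mm high, open bore 16 mm, standing upright on the bench
- narrow_sleeve_center (a point): centre, half-way up, of the other brass sleeve, the same outside (26 mm diameter, 30 mm high) but with a bore of only 9 mm, which does not go over the stub; it stands upright on the bench, and the two may have changed places
- tape_roll: roll of tan tape lying flat, 110 mm wide, 36 mm high, origin at the centre of its underside; a bystander
- v_block: steel V-block 45x50x34 mm, origin at the centre of its underside; a bystander
- bolt_2: steel hexagon bolt standing on its head, 21 mm wide, 35 mm high, origin at the centre of its underside; a bystander
Not all that is in view belongs to the job. What is shaped like the part that bears wide_sleeve_center but blue or orange is not meant.

How it is judged:
On the way:
1. the wide-bored sleeve stands on the joint face round the stub and is let go (z of wide_sleeve_center in the frame of joint_face below 0.0175 m and horizontal distance between wide_sleeve_center and joint_face below 0.004 m and angle between wide_sleeve_center's own z axis and vertical below 0.1 rad and contact force between the fingers and wide_sleeve below 0.3 N), for 0.2 s.
At the end, for the whole second after the job is handed in: wide sleeve on the joint face round the stub (2.5 mm in height, 4 mm sideways); upper half on its dowels (3 mm, 0.06 rad), level, gap under 1.5 mm, both plungers in over 2.8 mm, fingers still pushing on it (over 3 N); narrow sleeve upright on the bench, 100 mm or more from the housing middle (z of wide_sleeve_center in the frame of joint_face below 0.0175 m and horizontal distance between wide_sleeve_center and joint_face below 0.004 m and z of cap_underside in the frame of joint_face below 0.0015 m and horizontal distance between cap_underside and joint_face below 0.003 m and angle between the x axis of cap_underside and the x axis of joint_face, either way round below 0.06 rad and angle between cap_underside's own z axis and vertical below 0.03 rad and value of joint each of lift_0, lift_1 above 0.0028 m and contact force between the fingers and cap above 3 N and height (world z) of narrow_sleeve_center below 0.022 m and angle between narrow_sleeve_center's own z axis and vertical below 0.2 rad and horizontal distance between narrow_sleeve_center and joint_face above 0.1 m); the arm keeps its last pose, push and grip.
It fails at once if the tape roll is shifted by more than 30 mm (distance of tape_roll from where it was at the start of the episode above 0.03 m).
It fails at once if the V-block is shifted by more than 30 mm (distance of v_block from where it was at the start of the episode above 0.03 m).
It fails at once if the standing bolt is shifted by more than 30 mm or knocked over (distance of bolt_2 from where it was at the start of the episode above 0.03 m or angle between bolt_2's own z axis and vertical above 0.5 rad).
It also fails if it takes over 64 s, if anything falls off the work surface, if the arm or the gripper's body presses on something with over 40 N, if the wrist force passes 120 N, or if a joint passes its speed limit or range.

## Working session

There is one attempt and no reset: what is moved stays moved. The work goes in short steps, Python scripts to look and compute and a tool call to move; the robot and the scene stay as the last step left them, time stands still between calls to the robot, and variables do not carry over. Pictures are saved under pics/ and viewed, at most 10 in all, crops included, and the job is handed in when it is done.

Besides the shell and the picture viewer there is one more tool, called after "Call:" as a command line: name --argument value ..., lists and objects as JSON in quotes. step_arm: Moves the arm, as the interface text tells. Its arguments: {"type":"object","properties":{"deltas":{"type":"array","items":{"type":"object","properties":{"wx":{"type":"number"},"wy":{"type":"number"},"wz":{"type":"number"},"dx":{"type":"number"},"dy":{"type":"number"},"dz":{"type":"number"},"hand":{"type":"number"}}}}},"required":["deltas"]}

```bash
ls; mkdir -p pics
cat > h.py <<'E'
import numpy as np, cv2
from workcell import monitor, camera, calibration, ticket, look_for, silhouettes
def extr(n, s=None):
    c=calibration(n); K=np.array(c["camera_matrix"])
    if n!="wrist": return K,np.array(c["R"]),np.array(c["t"])
    s=s or monitor.get_state()
    T=np.eye(4);T[:3,:3]=s["eef_rot"];T[:3,3]=s["tcp_pos"]
    M=np.linalg.inv(T@np.array(c["hand_eye"]));return K,M[:3,:3],M[:3,3]
def look(n,labels,save=None):
    E=extr(n); im=camera(n)
    if save: cv2.imwrite(save,im[:,:,::-1])
    K,R,t=E
    for l in labels:
        for d in look_for(n,l)[:4]:
            x=np.array(d["xyz"]);p=K@x
            print(n,l,round(d["p"],2),"world",np.round(R.T@(x-t),4),"px",np.round(p[:2]/p[2]))
    return im,E
def ray(E,px,z):
    K,R,t=E;d=R.T@np.linalg.inv(K)@np.array([px[0],px[1],1.]);o=-R.T@t
    return o+d*(z-o[2])/d[2]
def proj(E,X):
    K,R,t=E;p=K@(R@np.array(X)+t);return p[:2]/p[2]
E
python3 - <<'E'
from h import *
L=["joint_face","dowel_a","cap_center","wide_sleeve_center","narrow_sleeve_center","tape_roll","v_block","bolt_2"]
for n in ["scene","side"]: look(n,L,f"pics/{n}0.png")
s=monitor.get_state();print(s["clock"],s["tcp_pos"],np.round(s["eef_rot"],3),s["opening"])
E
```

```text
pics
scene joint_face 0.71 world [0.5842 0.0672 0.0366] px [276. 216.]
scene dowel_a 0.69 world [0.5799 0.0669 0.0326] px [277. 219.]
scene wide_sleeve_center 0.62 world [ 0.5726 -0.2364  0.0248] px [383. 186.]
scene wide_sleeve_center 0.4 world [ 0.6368 -0.3261  0.0179] px [395. 166.]
scene tape_roll 0.58 world [ 0.6809 -0.2209  0.0284] px [355. 165.]
scene v_block 0.71 world [0.6448 0.2675 0.0256] px [185. 232.]
scene bolt_2 0.65 world [ 0.5589 -0.1718  0.0168] px [365. 198.]
scene bolt_2 0.33 world [0.412  0.2329 0.0225] px [239. 299.]
side joint_face 0.69 world [0.5926 0.0288 0.0278] px [315. 189.]
side dowel_a 0.81 world [0.5932 0.0277 0.0265] px [315. 190.]
side cap_center 0.76 world [0.4409 0.2047 0.0219] px [234. 172.]
side wide_sleeve_center 0.8 world [ 0.5726 -0.2479  0.02  ] px [365. 260.]
side wide_sleeve_center 0.48 world [ 0.5765 -0.3063  0.0292] px [384. 275.]
side wide_sleeve_center 0.25 world [0.6498 0.248  0.0206] px [301. 153.]
side narrow_sleeve_center 0.85 world [ 0.4511 -0.29    0.0197] px [316. 293.]
side narrow_sleeve_center 0.42 world [ 0.6852 -0.2344  0.0275] px [410. 239.]
side narrow_sleeve_center 0.4 world [0.4425 0.2133 0.0179] px [234. 172.]
side tape_roll 0.78 world [ 0.687  -0.2364  0.0278] px [411. 239.]
side tape_roll 0.49 world [0.5935 0.0305 0.0301] px [315. 188.]
side v_block 0.64 world [0.6512 0.2489 0.021 ] px [302. 153.]
side bolt_2 0.68 world [ 0.5553 -0.1779  0.0163] px [340. 244.]
0.9 [0.23174731 0.58046524 0.23132429] [[-0.929  0.371 -0.   ]
 [ 0.371  0.929  0.   ]
 [ 0.     0.    -1.   ]] 0.08531704289462776
```

View pics/scene0.png

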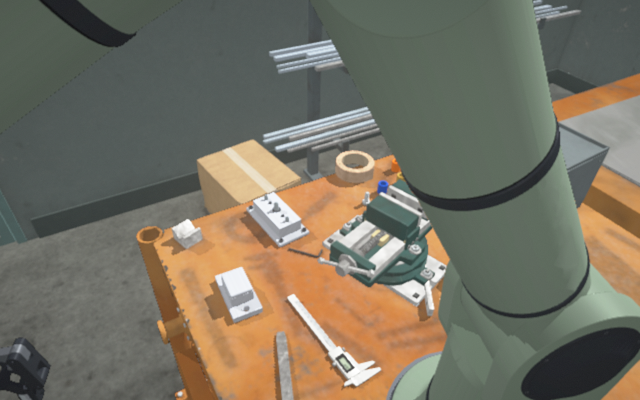

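View pics/side0.png

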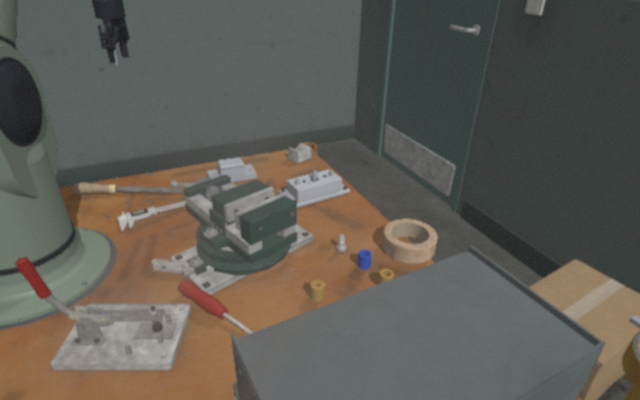

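The scene view shows the housing at about (275,217), the cap at (238,293) and the vise in between. In the side view the brass sleeves are at (317,291) and (387,277), with the blue decoy at (365,259). I'll move the wrist camera over the work.

Call:
step_arm --deltas '[{"dx": -204, "dy": -177, "dz": -120}, {"dx": -204, "dy": -177, "dz": -120}, {"dx": -204, "dy": -177, "dz": -120}, {"dx": -204, "dy": -177, "dz": -120}, {"dx": -204, "dy": -177, "dz": -120}, {"dx": -204, "dy": -177, "dz": -120}, {"dx": -204, "dy": -177, "dz": -120}, {"dx": -204, "dy": -177, "dz": -120}]'

```text
schema error: expected keys wx, wy, wz, dx, dy, dz, hand
```

Call:
step_arm --deltas '[{"dx": -204, "dy": -177, "dz": -30}, {"dx": -204, "dy": -177, "dz": -30}, {"dx": -204, "dy": -177, "dz": -30}, {"dx": -204, "dy": -177, "dz": -30}, {"dx": -204, "dy": -177, "dz": -30}, {"dx": -204, "dy": -177, "dz": -30}, {"dx": -204, "dy": -177, "dz": -30}, {"dx": -204, "dy": -177, "dz": -30}]'

```text
schema error: expected keys wx, wy, wz, dx, dy, dz, hand
```

Run:
```python
from h import *
s=monitor.get_state();print(s["clock"],s["tcp_pos"],np.round(s["eef_rot"],3),s["ft_force"])
print(np.round(calibration("wrist")["hand_eye"],3))
look("wrist",["joint_face","dowel_a","cap_center","cap_underside"],"pics/w1.png")
```

```text
0.9 [0.23174731 0.58046524 0.23132429] [[-0.929  0.371 -0.   ]
 [ 0.371  0.929  0.   ]
 [ 0.     0.    -1.   ]] [0.70320478 0.04884019 0.2593428 ]
[[ 0.001 -0.954 -0.301  0.077]
 [ 1.     0.001 -0.    -0.   ]
 [ 0.001 -0.301  0.954 -0.141]
 [ 0.     0.     0.     1.   ]]
wrist cap_center 0.87 world [0.4374 0.2376 0.04  ] px [162. 383.]
wrist cap_underside 0.91 world [0.4344 0.2381 0.0439] px [159. 384.]
```

View pics/w1.png

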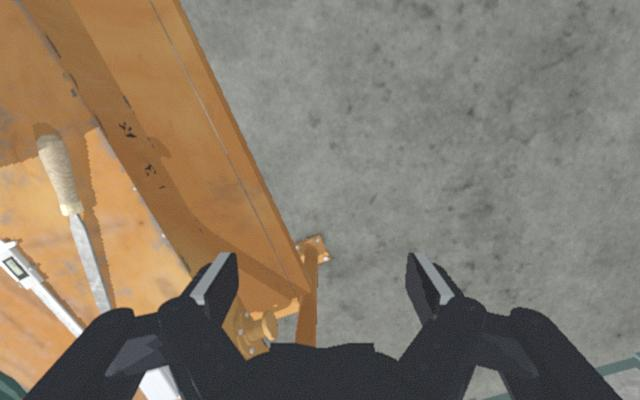

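The first move was refused because every key is required. This wrist picture is still from the start pose, with the cap only at the lower left edge (162,383).

Call:
step_arm --deltas '[{"wx": 0, "wy": 0, "wz": 0, "dx": -204, "dy": -177, "dz": -120, "hand": 1}, {"wx": 0, "wy": 0, "wz": 0, "dx": -204, "dy": -177, "dz": -120, "hand": 1}, {"wx": 0, "wy": 0, "wz": 0, "dx": -204, "dy": -177, "dz": -120, "hand": 1}, {"wx": 0, "wy": 0, "wz": 0, "dx": -204, "dy": -177, "dz": -120, "hand": 1}, {"wx": 0, "wy": 0, "wz": 0, "dx": -204, "dy": -177, "dz": -120, "hand": 1}, {"wx": 0, "wy": 0, "wz": 0, "dx": -204, "dy": -177, "dz": -120, "hand": 1}, {"wx": 0, "wy": 0, "wz": 0, "dx": -204, "dy": -177, "dz": -120, "hand": 1}, {"wx": 0, "wy": 0, "wz": 0, "dx": -204, "dy": -177, "dz": -120, "hand": 1}]'

```text
clock: 1.82
tcp_pos: [0.3594, 0.3353, 0.3545]
eef_rot: [[-0.926, 0.377, 0.004], [0.377, 0.926, 0.002], [-0.003, 0.003, -1.0]]
ft_force: [1.1, -0.7, 0.1]
opening: 0.0854
grip_force: 0.0
```

Call:
step_arm --deltas '[{"wx": 0, "wy": 0, "wz": 0, "dx": -204, "dy": -177, "dz": -30, "hand": 1}, {"wx": 0, "wy": 0, "wz": 0, "dx": -204, "dy": -177, "dz": -30, "hand": 1}, {"wx": 0, "wy": 0, "wz": 0, "dx": -204, "dy": -177, "dz": -30, "hand": 1}, {"wx": 0, "wy": 0, "wz": 0, "dx": -204, "dy": -177, "dz": -30, "hand": 1}, {"wx": 0, "wy": 0, "wz": 0, "dx": -204, "dy": -177, "dz": -30, "hand": 1}, {"wx": 0, "wy": 0, "wz": 0, "dx": -204, "dy": -177, "dz": -30, "hand": 1}, {"wx": 0, "wy": 0, "wz": 0, "dx": -204, "dy": -177, "dz": -30, "hand": 1}, {"wx": 0, "wy": 0, "wz": 0, "dx": -204, "dy": -177, "dz": -30, "hand": 1}]'

```text
clock: 2.48
tcp_pos: [0.4812, 0.0957, 0.382]
eef_rot: [[-0.926, 0.377, 0.002], [0.377, 0.926, -0.001], [-0.002, -0.0, -1.0]]
ft_force: [0.4, -0.7, -0.1]
opening: 0.0856
grip_force: 0.0
```

Run:
```python
from h import *
s=monitor.get_state();print(s["clock"],s["tcp_pos"],np.round(s["eef_rot"],3),s["ft_force"])
look("wrist",["joint_face","dowel_a","cap_center","cap_underside"],"pics/w1.png")
```

```text
2.4833 [0.48119004 0.09567683 0.38198745] [[-0.926  0.377  0.002]
 [ 0.377  0.926 -0.001]
 [-0.002 -0.    -1.   ]] [ 0.44935001 -0.67245894 -0.09783202]
wrist joint_face 0.6 world [0.5927 0.0628 0.035 ] px [328. 220.]
wrist dowel_a 0.84 world [0.5893 0.06   0.0393] px [326. 220.]
wrist cap_center 0.67 world [0.4353 0.2238 0.0124] px [383. 100.]
wrist cap_underside 0.58 world [0.4328 0.222  0.0158] px [382.  99.]
```

View pics/w1.png

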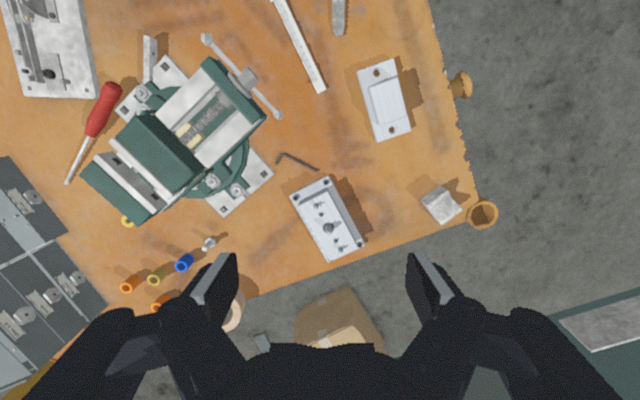

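The overview shows the housing at (328,220), the cap at (385,100), and brass sleeves near (153,280) and (128,220). The blue decoy is at (184,262), the bolt at (209,243), the orange decoys at (127,287) and (158,307), and the vise is at left.

Run:
```python
from h import *
E=extr("wrist")
for n,p,z in [("brass1",(153,279),.03),("brass2",(128,218),.03),("blue",(184,262),.025),("or1",(127,287),.03),("or2",(158,307),.03),("bolt",(209,243),.02),("tape",(233,310),.03),("viseSE",(140,222),.1),("cabcorner",(107,305),.1),
 ("st",(328,227),.064)]: print(n,np.round(ray(E,p,z),3))
im=cv2.imread("pics/w1.png")
a=cv2.resize(im[170:270,270:390],None,fx=6,fy=6,interpolation=cv2.INTER_CUBIC)
cv2.imwrite("pics/c1.png",a)
m=silhouettes("wrist","cap_center")
for d in m[:1]:
    c=cv2.findContours(d["region"].astype(np.uint8),0,1)[0];c=max(c,key=cv2.contourArea);print(d["p"],cv2.minAreaRect(c))
    b=cv2.boxPoints(cv2.minAreaRect(c));print([np.round(ray(E,p,.014),3) for p in b])
```

```text
brass1 [ 0.58  -0.294  0.03 ]
brass2 [ 0.453 -0.269  0.03 ]
blue [ 0.571 -0.223  0.025]
or1 [ 0.577 -0.352  0.03 ]
or2 [ 0.64 -0.32  0.03]
bolt [ 0.554 -0.161  0.02 ]
tape [ 0.702 -0.182  0.03 ]
viseSE [ 0.459 -0.198  0.1  ]
cabcorner [ 0.571 -0.336  0.1  ]
st [0.59  0.069 0.064]
0.88 ((384.0858459472656, 101.33100128173828), (75.33226776123047, 39.153560638427734), 73.90918731689453)
[array([0.371, 0.201, 0.014]), array([0.378, 0.263, 0.014]), array([0.5  , 0.262, 0.014]), array([0.493, 0.196, 0.014])]
```

View pics/c1.png

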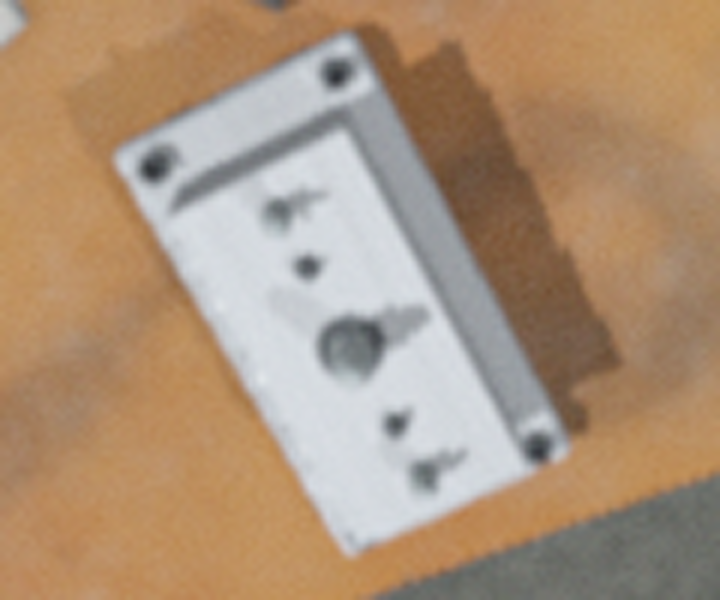

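The crop shows the dowels at about (316,205) and (341,249), with the stub at (328,227). Next I'll look at the sleeves from above.

Call:
step_arm --deltas '[{"wx": 0, "wy": 0, "wz": 0, "dx": -86, "dy": -335, "dz": 0, "hand": 1}, {"wx": 0, "wy": 0, "wz": 0, "dx": -86, "dy": -335, "dz": 0, "hand": 1}, {"wx": 0, "wy": 0, "wz": 0, "dx": -86, "dy": -335, "dz": 0, "hand": 1}, {"wx": 0, "wy": 0, "wz": 0, "dx": -86, "dy": -335, "dz": 0, "hand": 1}, {"wx": 0, "wy": 0, "wz": 0, "dx": -86, "dy": -335, "dz": 0, "hand": 1}, {"wx": 0, "wy": 0, "wz": 0, "dx": -86, "dy": -335, "dz": 0, "hand": 1}, {"wx": 0, "wy": 0, "wz": 0, "dx": -86, "dy": -335, "dz": 0, "hand": 1}, {"wx": 0, "wy": 0, "wz": 0, "dx": -86, "dy": -335, "dz": 0, "hand": 1}]'

```text
clock: 3.45
tcp_pos: [0.4363, -0.2313, 0.3816]
eef_rot: [[-0.929, 0.369, 0.001], [0.369, 0.929, 0.0], [-0.001, 0.0, -1.0]]
ft_force: [2.1, -0.7, 0.5]
opening: 0.0856
grip_force: 0.0
```

Run:
```python
from h import *
E=extr("wrist"); 
for p in [(315.8,205.5),(340.8,249.2)]: pass
look("wrist",["wide_sleeve_center","narrow_sleeve_center"],"pics/w2.png")
s=monitor.get_state();print(s["clock"],s["tcp_pos"],np.round(s["q"],2))
```

```text
wrist wide_sleeve_center 0.76 world [ 0.5751 -0.3676  0.0253] px [282. 250.]
wrist wide_sleeve_center 0.7 world [ 0.5716 -0.2346  0.0241] px [347. 224.]
wrist wide_sleeve_center 0.52 world [ 0.5789 -0.3038  0.0224] px [314. 240.]
wrist wide_sleeve_center 0.45 world [ 0.6364 -0.3315  0.0221] px [312. 269.]
wrist narrow_sleeve_center 0.53 world [ 0.4567 -0.2794  0.029 ] px [301. 177.]
3.6 [ 0.43594142 -0.23222192  0.38122102] [-0.07  0.19  0.53  1.74 -0.1   1.24  1.67]
```

View pics/w2.png

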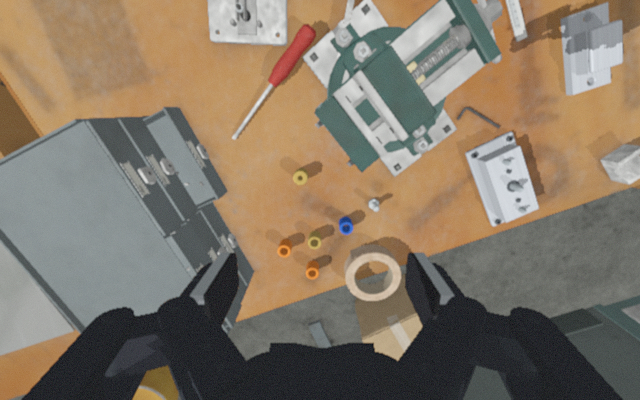

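Run:
```python
from h import *
im=cv2.imread("pics/w2.png")
f=lambda r:cv2.resize(im[r[1]:r[1]+32,r[0]:r[0]+32],(384,384),interpolation=cv2.INTER_CUBIC)
cv2.imwrite("pics/c2.png",np.hstack([f((284,161)),f((298,225))]))
E=extr("wrist")
for p,z in [((226,190),.15),((253,320),.15),((254,318),.05),((235,190),.0),((301,177),.03),((314,240),.03)]: print(p,z,np.round(ray(E,p,z),3))
```

```text
(226, 190) 0.15 [ 0.412 -0.361  0.15 ]
(253, 320) 0.15 [ 0.614 -0.42   0.15 ]
(254, 318) 0.05 [ 0.678 -0.474  0.05 ]
(235, 190) 0.0 [ 0.437 -0.409  0.   ]
(301, 177) 0.03 [ 0.455 -0.28   0.03 ]
(314, 240) 0.03 [ 0.575 -0.305  0.03 ]
```

View pics/c2.png

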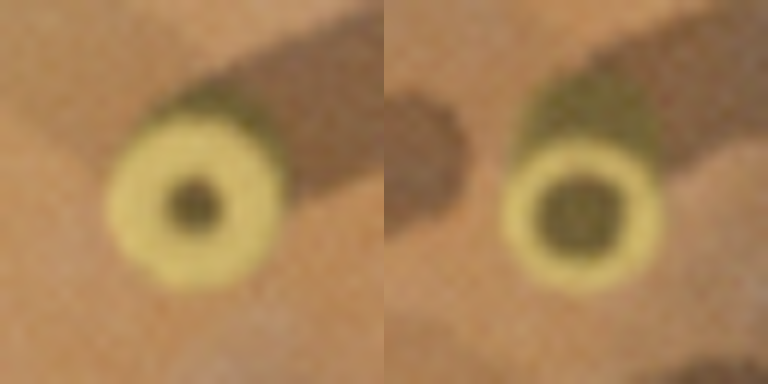

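Left crop (300,177) has the small bore, so it is the narrow sleeve. Right crop (314,243) has the wide bore, so that is the target, at about (0.58,-0.306). I'll approach with the fingers closing along 35°, which keeps clear of the decoys.

Call:
step_arm --deltas '[{"wx": 0, "wy": 0, "wz": 33, "dx": -161, "dy": -16, "dz": 230, "hand": 0.6}, {"wx": 0, "wy": 0, "wz": 33, "dx": -161, "dy": -16, "dz": 230, "hand": 0.6}, {"wx": 0, "wy": 0, "wz": 33, "dx": -161, "dy": -16, "dz": 230, "hand": 0.6}, {"wx": 0, "wy": 0, "wz": 33, "dx": -161, "dy": -16, "dz": 230, "hand": 0.6}, {"wx": 0, "wy": 0, "wz": 33, "dx": -161, "dy": -16, "dz": 230, "hand": 0.6}, {"wx": 0, "wy": 0, "wz": 33, "dx": -161, "dy": -16, "dz": 230, "hand": 0.6}, {"wx": 0, "wy": 0, "wz": 33, "dx": -161, "dy": -16, "dz": 230, "hand": 0.6}, {"wx": 0, "wy": 0, "wz": 33, "dx": -161, "dy": -16, "dz": 230, "hand": 0.6}]'

```text
clock: 4.27
tcp_pos: [0.5811, -0.3023, 0.1449]
eef_rot: [[-0.579, 0.815, -0.006], [0.815, 0.579, 0.003], [0.006, -0.003, -1.0]]
ft_force: [-0.3, -0.7, -0.4]
opening: 0.0513
grip_force: 0.0
```

```bash
cat >> h.py <<'E'
def rings(E,im,z,r,px0,win=60):
    "brass blob centre near px0 -> world at height z"
    hsv=cv2.cvtColor(im,cv2.COLOR_RGB2HSV);return hsv
E
python3 - <<'E'
from h import *
im,E=look("wrist",["wide_sleeve_center"],"pics/w3.png")
s=monitor.get_state();print(s["clock"],s["tcp_pos"],np.round(s["eef_rot"],3),np.round(s["q"],2),s["opening"])
print(proj(E,[.58,-.306,.03]))
E
```

```text
wrist wide_sleeve_center 0.94 world [ 0.5812 -0.3033  0.0232] px [322. 196.]
wrist wide_sleeve_center 0.66 world [ 0.575  -0.2352  0.0268] px [361. 132.]
wrist wide_sleeve_center 0.63 world [ 0.5759 -0.3629  0.0253] px [283. 241.]
wrist wide_sleeve_center 0.61 world [ 0.641  -0.3323  0.0251] px [354. 252.]
4.3667 [ 0.58030459 -0.30329324  0.15024156] [[-0.578  0.816 -0.002]
 [ 0.816  0.578  0.001]
 [ 0.002 -0.001 -1.   ]] [ 0.07  0.72  0.52  1.6  -0.42  0.93  1.35] 0.051300723313260674
[319.41318729 199.52863659]
```

View pics/w3.png

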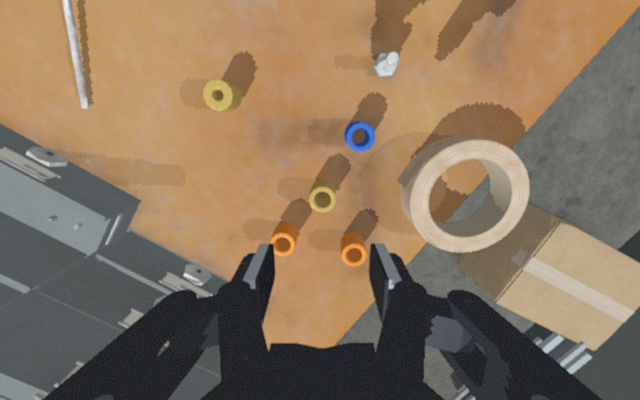

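The wide sleeve's ring is at (322,199), centred under the gripper. The tape roll edge is more than 70 mm away.

Run:
```python
from h import *
E=extr("wrist"); im=camera("wrist"); hsv=cv2.cvtColor(im,cv2.COLOR_RGB2HSV)
sub=hsv[175:225,297:347]; print(hsv[199,312],hsv[185,300],hsv[210,322])
m=((sub[...,0]>22)&(sub[...,0]<34)&(sub[...,2]>130)&(sub[...,1]>90)).astype(np.uint8)
c=max(cv2.findContours(m,0,1)[0],key=cv2.contourArea)
(x,y),r=cv2.minEnclosingCircle(c);print(x+297,y+175,r,cv2.fitEllipse(c))
e=cv2.fitEllipse(c)[0];p=(e[0]+297,e[1]+175)
w=ray(E,p,.03);s=monitor.get_state();print(w,np.array(s["eef_rot"]).T@(np.r_[w[:2],.005]-s["tcp_pos"]))
```

```text
[ 23 121 210] [ 14 117 177] [ 16 125 189]
316.5 204.0 4.609872341156006 ((18.9544734954834, 29.190847396850586), (2.195807456970215, 8.514493942260742), 130.00128173828125)
[ 0.58055172 -0.31434531  0.03      ] [-0.00875    -0.00604789  0.14681045]
```

Run:
```python
from h import *
E=extr("wrist"); im=camera("wrist"); hsv=cv2.cvtColor(im,cv2.COLOR_RGB2HSV)
u,v=300,178
sub=hsv[v:v+44,u:u+44]
m=((sub[...,0]>=19)&(sub[...,0]<34)&(sub[...,2]>170)).astype(np.uint8)
c=max(cv2.findContours(m,0,1)[0],key=cv2.contourArea)
e=cv2.fitEllipse(cv2.convexHull(c));print(e,cv2.contourArea(c));p=(e[0][0]+u,e[0][1]+v)
w=ray(E,p,.03);s=monitor.get_state();print(p,w,s["tcp_pos"],np.array(s["eef_rot"]).T@(np.r_[w[:2],.005]-s["tcp_pos"]))
```

```text
((23.13687515258789, 17.835899353027344), (24.71070671081543, 26.486467361450195), 90.98260498046875) 488.0
(323.1368751525879, 195.83589935302734) [ 0.58197612 -0.30451262  0.03      ] [ 0.58052654 -0.30397957  0.15267821] [-0.00114261  0.00073658  0.14768003]
```

Call:
step_arm --deltas '[{"wx": 0, "wy": 0, "wz": 0, "dx": -1, "dy": 1, "dz": 40, "hand": 0.6}, {"wx": 0, "wy": 0, "wz": 0, "dx": -1, "dy": 1, "dz": 80, "hand": 0.6}, {"wx": 0, "wy": 0, "wz": 0, "dx": -1, "dy": 1, "dz": 115, "hand": 0.6}, {"wx": 0, "wy": 0, "wz": 0, "dx": -1, "dy": 1, "dz": 140, "hand": 0.6}, {"wx": 0, "wy": 0, "wz": 0, "dx": -1, "dy": 1, "dz": 149, "hand": 0.6}, {"wx": 0, "wy": 0, "wz": 0, "dx": -1, "dy": 1, "dz": 149, "hand": 0.6}, {"wx": 0, "wy": 0, "wz": 0, "dx": -1, "dy": 1, "dz": 149, "hand": 0.6}]'

```text
clock: 5.05
tcp_pos: [0.5825, -0.3052, 0.0044]
eef_rot: [[-0.577, 0.817, 0.002], [0.817, 0.577, -0.001], [-0.002, 0.001, -1.0]]
ft_force: [1.0, -0.3, 0.9]
opening: 0.0511
grip_force: 0.0
```

Call:
step_arm --deltas '[{"wx": 0, "wy": 0, "wz": 0, "dx": 0, "dy": 0, "dz": 0, "hand": 0}, {"wx": 0, "wy": 0, "wz": 0, "dx": 0, "dy": 0, "dz": 0, "hand": 0}, {"wx": 0, "wy": 0, "wz": 0, "dx": 0, "dy": 0, "dz": 0, "hand": 0}, {"wx": 0, "wy": 0, "wz": 0, "dx": 0, "dy": 0, "dz": 0, "hand": 0}, {"wx": 0, "wy": 0, "wz": 0, "dx": 0, "dy": 0, "dz": 0, "hand": 0}, {"wx": 0, "wy": 0, "wz": 0, "dx": 0, "dy": 0, "dz": 0, "hand": 0}]'

```text
clock: 5.55
tcp_pos: [0.5827, -0.3054, 0.0046]
eef_rot: [[-0.577, 0.817, 0.003], [0.817, 0.577, -0.001], [-0.002, 0.002, -1.0]]
ft_force: [-3.1, 3.5, 16.5]
opening: 0.0245
grip_force: 57.9
```

Call:
step_arm --deltas '[{"wx": 0, "wy": 0, "wz": 0, "dx": 0, "dy": 0, "dz": -30, "hand": 0}, {"wx": 0, "wy": 0, "wz": 0, "dx": 0, "dy": 0, "dz": -70, "hand": 0}, {"wx": 0, "wy": 0, "wz": -7, "dx": 15, "dy": 11, "dz": -105, "hand": 0}, {"wx": 0, "wy": 0, "wz": -14, "dx": 36, "dy": 26, "dz": -135, "hand": 0}, {"wx": 0, "wy": 0, "wz": -21, "dx": 63, "dy": 46, "dz": -155, "hand": 0}, {"wx": 0, "wy": 0, "wz": -28, "dx": 92, "dy": 68, "dz": -165, "hand": 0}, {"wx": 0, "wy": 0, "wz": -35, "dx": 122, "dy": 90, "dz": -170, "hand": 0}, {"wx": 0, "wy": 0, "wz": -42, "dx": 152, "dy": 112, "dz": -175, "hand": 0}]'

```text
clock: 6.22
tcp_pos: [0.5856, -0.1147, 0.1794]
eef_rot: [[-0.977, 0.215, 0.003], [0.215, 0.977, -0.0], [-0.003, 0.0, -1.0]]
ft_force: [1.8, 0.5, -0.3]
opening: 0.0243
grip_force: 59.2
```

Call:
step_arm --deltas '[{"wx": 0, "wy": 0, "wz": -7, "dx": 8, "dy": 38, "dz": -10, "hand": 0}, {"wx": 0, "wy": 0, "wz": -14, "dx": 16, "dy": 78, "dz": -20, "hand": 0}, {"wx": 0, "wy": 0, "wz": -20, "dx": 24, "dy": 115, "dz": -20, "hand": 0}, {"wx": 0, "wy": 0, "wz": -20, "dx": 30, "dy": 150, "dz": -20, "hand": 0}, {"wx": 0, "wy": 0, "wz": -20, "dx": 33, "dy": 172, "dz": -20, "hand": 0}, {"wx": 0, "wy": 0, "wz": -20, "dx": 35, "dy": 180, "dz": -20, "hand": 0}, {"wx": 0, "wy": 0, "wz": -20, "dx": 35, "dy": 180, "dz": -20, "hand": 0}]'

```text
clock: 6.8
tcp_pos: [0.5911, 0.0694, 0.1981]
eef_rot: [[-0.992, -0.129, 0.001], [-0.129, 0.992, 0.001], [-0.001, 0.001, -1.0]]
ft_force: [0.5, 0.2, -0.6]
opening: 0.0243
grip_force: 59.2
```

Run:
```python
from h import *
im,E=look("wrist",["joint_face","dowel_a"],"pics/w4.png")
s=monitor.get_state();print(s["clock"],s["tcp_pos"],np.round(s["eef_rot"],3),np.round(s["q"],2),s["opening"])
```

```text
wrist joint_face 0.87 world [0.5832 0.0583 0.0362] px [312. 176.]
wrist dowel_a 0.56 world [0.5822 0.0546 0.0411] px [309. 175.]
6.95 [0.59111254 0.06527301 0.1977631 ] [[-0.992 -0.124  0.001]
 [-0.124  0.992 -0.001]
 [-0.    -0.001 -1.   ]] [-0.39  0.52  0.26  1.73 -0.16  0.91  1.63] 0.02421357534617908
```

View pics/w4.png

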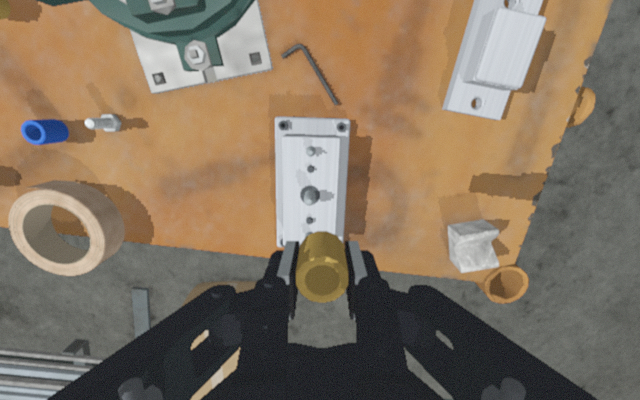

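The view shows the stub at about (310,195), the near dowel at (312,151), and the held sleeve at (323,265). I'll measure these numerically.

Run:
```python
from h import *
g=cv2.imread("pics/w4.png",0)
for r in [142,160,185,205,215]: print(r,' '.join(map(str,g[r-1:r+2,270:356].mean(0).astype(int))))
print("stub");print(g[182:206,298:328])
print("dow");print(g[144:160,300:328])
E=extr("wrist")
for y in (-.012,.0): 
  for X in [(.59,.065,.064),(.59,.065,.04)]: print(proj(E,X))
```

```text
142 134 132 129 126 146 184 199 199 199 199 198 202 212 213 211 212 212 214 214 214 211 210 211 209 209 210 210 212 213 211 211 213 214 205 199 197 198 198 195 194 194 196 206 212 215 210 209 210 209 209 209 211 211 213 214 212 209 207 207 207 207 210 210 213 211 209 207 212 212 188 154 149 152 153 155 154 155 152 141 113 95 95 94 91 93 96
160 124 117 117 117 125 163 197 200 197 199 199 199 207 210 213 213 212 215 214 214 213 213 211 211 210 212 211 213 211 211 212 214 215 214 212 212 213 214 210 210 210 210 212 214 212 210 210 211 211 210 211 212 214 213 213 210 208 207 207 209 209 212 211 212 211 209 211 211 191 156 147 152 153 154 154 154 150 139 110 96 94 93 94 96 97 94
185 142 134 131 131 127 156 198 204 196 196 196 196 199 208 213 213 214 213 214 214 214 214 214 211 211 213 213 215 210 202 200 203 201 198 195 181 177 169 157 153 153 158 174 186 196 205 211 212 212 211 211 214 213 212 211 209 208 208 210 211 214 214 212 210 210 213 213 183 155 150 154 154 155 155 154 147 119 91 85 85 89 90 92 91 92 92
205 148 147 148 143 137 145 182 200 196 194 196 192 191 207 212 213 212 214 21
[... 4892 characters left out ...]
7]
 [212 214 215 213 212 211 211 202 185 172 161 150 155 174 197 203 178 159
  170 198 209 210 214 214 213 212 206 208]
 [212 216 215 215 213 214 216 210 202 187 180 177 192 202 211 210 194 182
  191 206 212 213 216 213 214 211 208 207]
 [210 215 215 214 213 213 214 215 210 207 202 205 209 212 215 212 207 206
  210 210 211 212 214 214 213 211 208 207]
 [213 215 217 214 211 212 213 215 212 211 209 212 212 215 214 209 210 210
  213 212 211 212 211 213 212 212 206 206]
 [211 216 215 214 212 213 215 214 213 212 211 212 212 214 213 210 210 212
  213 210 212 212 215 213 215 210 208 208]]
[321.69752504 190.21021724]
[321.7206365  184.18578958]
[321.69752504 190.21021724]
[321.7206365  184.18578958]
```

Run:
```python
from h import *
s=monitor.get_state();E=extr("wrist",s);im=camera("wrist");cv2.imwrite("pics/w5.png",im[:,:,::-1])
print(s["clock"],s["tcp_pos"],np.round(s["eef_rot"],4))
g=cv2.cvtColor(im,cv2.COLOR_RGB2GRAY).astype(float)
X0=np.array([.59,.067,.049]);
# long edges at z=.04: scan rows
for r in range(140,226,12):
    p=g[r-2:r+3].mean(0)
    # right edge: first drop under 180 from col 325
    a=next((c for c in range(324,352) if p[c]<182),None)
    b=next((c for c in range(296,270,-1) if p[c]<170),None)
    print(r,a, b, [int(v) for v in p[276:300]])
# stub
m=(g[175:215,290:332]<170).astype(np.uint8)
n,l,st,ce=cv2.connectedComponentsWithStats(m);print(st,ce+[290,175])
```

```text
6.95 [0.59111254 0.06527301 0.1977631 ] [[-9.923e-01 -1.242e-01  5.000e-04]
 [-1.242e-01  9.923e-01 -7.000e-04]
 [-4.000e-04 -8.000e-04 -1.000e+00]]
140 343 278 [130, 129, 159, 200, 205, 199, 199, 200, 199, 203, 214, 213, 211, 211, 212, 213, 214, 212, 211, 210, 209, 210, 208, 208]
152 324 278 [123, 119, 148, 198, 205, 198, 199, 199, 198, 200, 212, 212, 213, 213, 213, 214, 215, 213, 213, 212, 211, 210, 210, 211]
164 343 278 [121, 118, 140, 182, 200, 197, 198, 198, 196, 198, 206, 210, 213, 212, 213, 214, 214, 212, 212, 213, 212, 211, 211, 212]
176 342 278 [134, 134, 141, 170, 197, 198, 197, 198, 196, 197, 204, 210, 212, 212, 213, 215, 214, 214, 214, 214, 213, 212, 212, 208]
188 341 279 [131, 129, 134, 165, 198, 200, 196, 196, 196, 194, 199, 208, 212, 213, 213, 214, 214, 214, 214, 215, 213, 211, 213, 213]
200 324 279 [134, 132, 132, 159, 198, 202, 195, 194, 196, 194, 196, 207, 212, 213, 214, 214, 214, 213, 214, 214, 214, 212, 213, 212]
212 340 279 [149, 145, 134, 154, 197, 202, 195, 193, 195, 192, 191, 205, 212, 213, 212, 212, 213, 213, 214, 215, 214, 211, 212, 212]
224 340 279 [148, 148, 139, 149, 189, 210, 208, 206, 203, 195, 189, 204, 211, 211, 210, 211, 211, 213, 213, 214, 214, 213, 211, 212]
[[   0    0   42   40 1333]
 [  14   11   28   20  347]] [[308.80420105 194.46286572]
 [317.01440922 194.6426513 ]]
```

Run:
```python
from h import *
s=monitor.get_state();E=extr("wrist",s)
print(E[0].round(1))
for n,p,z in [("stub",(309.7,195.1),.049),("dowA",(310.5,151),.047),("rt",(342.8,146),.04),("rb",(339.8,218),.04),("lt",(285.7,146),.04),("lb",(286.8,218),.04),("stL",(300.3,194),.05),("stR",(318.8,194),.05)]:
    w=ray(E,p,z);print(n,w.round(4),(np.array(s["eef_rot"]).T@(w-s["tcp_pos"])).round(4)[:2]*1000)
im=cv2.imread("pics/w5.png")
cv2.imwrite("pics/c5.png",cv2.resize(im[125:305,255:375],None,fx=4.0,fy=3.3,interpolation=cv2.INTER_CUBIC)[:600])
```

```text
[[288.6   0.  321.6]
 [  0.  288.6 200.1]
 [  0.    0.    1. ]]
stub [0.601  0.0536 0.049 ] [ -8.3 -12.6]
dowA [0.5555 0.0492 0.047 ] [ 37.4 -11.3]
rt [0.5473 0.0813 0.04  ] [41.6 21.6]
rb [0.6258 0.0896 0.04  ] [-37.3  20. ]
lt [0.5546 0.0232 0.04  ] [ 41.6 -37. ]
lb [0.6331 0.0313 0.04  ] [-37.4 -38.7]
stL [0.6007 0.0438 0.05  ] [ -6.8 -22.3]
stR [0.5983 0.0629 0.05  ] [-6.8 -3. ]
```

View pics/c5.png

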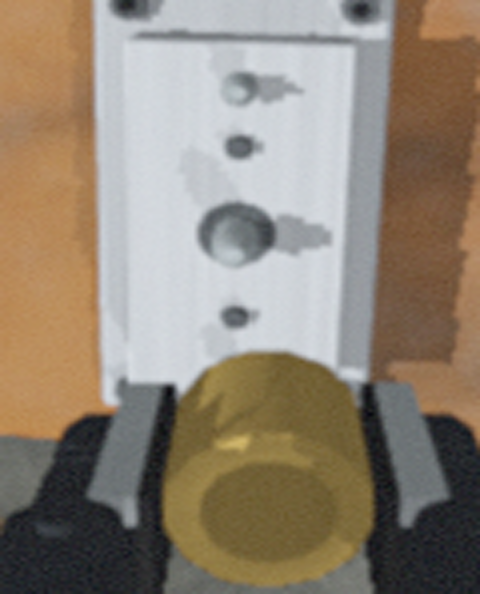

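The close crop shows the stub, with a dark ring round it, at about (313.5,197). The near dowel is at (314.7,152) and the plungers are at (314.5,169) and (313.7,221).

Run:
```python
from h import *
s=monitor.get_state();E=extr("wrist",s);print(s["tcp_pos"])
P={}
for n,p,z in [("stub",(313.2,197.7),.056),("ring",(314.2,196.2),.045),("dowA",(314.7,152.3),.049),("p0",(314.5,169.2),.043),("p1",(313.7,221),.043),("slv top",(323,255),.22),("slv bot",(322,280),.1932)]:
    w=ray(E,p,z);P[n]=w;print(n,w.round(4),(np.array(s["eef_rot"]).T@(w-s["tcp_pos"])).round(4)[:2]*1000)
d=P["p1"]-P["p0"];print(np.linalg.norm(d),np.degrees(np.arctan2(d[1],d[0])),(P["p0"]+P["p1"])/2)
```

```text
[0.5911363  0.0651746  0.19768251]
stub [0.6012 0.0575 0.056 ] [-9.  -8.7]
ring [0.6028 0.0585 0.045 ] [-10.7  -8. ]
dowA [0.5559 0.0536 0.049 ] [36.4 -7.1]
p0 [0.5742 0.0554 0.043 ] [18.  -7.5]
p1 [0.6317 0.0613 0.043 ] [-39.8  -8.8]
slv top [0.5775 0.0641 0.22  ] [13.6  0.6]
slv bot [0.6079 0.0675 0.1932] [-16.9   0.2]
0.057819761574483985 5.84895459995516 [0.60298826 0.05831454 0.043     ]
```

Call:
step_arm --deltas '[{"wx": 0, "wy": 0, "wz": 1.2, "dx": -12, "dy": -8.4, "dz": 25, "hand": 0}, {"wx": 0, "wy": 0, "wz": 1.2, "dx": -12, "dy": -8.4, "dz": 60, "hand": 0}, {"wx": 0, "wy": 0, "wz": 1.2, "dx": -12, "dy": -8.4, "dz": 95, "hand": 0}, {"wx": 0, "wy": 0, "wz": 1.2, "dx": -12, "dy": -8.4, "dz": 115, "hand": 0}, {"wx": 0, "wy": 0, "wz": 1.2, "dx": -12, "dy": -8.4, "dz": 122, "hand": 0}, {"wx": 0, "wy": 0, "wz": 1.2, "dx": -12, "dy": -8.4, "dz": 122, "hand": 0}, {"wx": 0, "wy": 0, "wz": 1.2, "dx": -12, "dy": -8.4, "dz": 122, "hand": 0}]'

```text
clock: 7.58
tcp_pos: [0.6046, 0.0594, 0.0763]
eef_rot: [[-0.995, -0.104, 0.001], [-0.104, 0.995, -0.0], [-0.001, -0.0, -1.0]]
ft_force: [0.3, -0.4, -0.8]
opening: 0.0243
grip_force: 59.2
```

Call:
step_arm --deltas '[{"wx": 0, "wy": 0, "wz": 0, "dx": 0, "dy": 0, "dz": 5, "hand": 0}, {"wx": 0, "wy": 0, "wz": 0, "dx": 0, "dy": 0, "dz": 10, "hand": 0}, {"wx": 0, "wy": 0, "wz": 0, "dx": 0, "dy": 0, "dz": 15, "hand": 0}, {"wx": 0, "wy": 0, "wz": 0, "dx": 0, "dy": 0, "dz": 18, "hand": 0}, {"wx": 0, "wy": 0, "wz": 0, "dx": 0, "dy": 0, "dz": 18, "hand": 0}]'

```text
clock: 8.0
tcp_pos: [0.604, 0.0601, 0.0568]
eef_rot: [[-0.994, -0.105, -0.0], [-0.105, 0.994, -0.0], [0.0, -0.0, -1.0]]
ft_force: [1.5, -0.7, -1.7]
opening: 0.0243
grip_force: 59.1
```

Call:
step_arm --deltas '[{"wx": 0, "wy": 0, "wz": 0, "dx": 0, "dy": 0, "dz": 4, "hand": 0}, {"wx": 0, "wy": 0, "wz": 0, "dx": 0, "dy": 0, "dz": 8, "hand": 0}, {"wx": 0, "wy": 0, "wz": 0, "dx": 0, "dy": 0, "dz": 11, "hand": 0}, {"wx": 0, "wy": 0, "wz": 0, "dx": 0, "dy": 0, "dz": 12, "hand": 0}, {"wx": 0, "wy": 0, "wz": 0, "dx": 0, "dy": 0, "dz": 12, "hand": 0}]'

```text
clock: 8.42
tcp_pos: [0.6039, 0.06, 0.045]
eef_rot: [[-0.994, -0.105, -0.0], [-0.105, 0.994, -0.0], [0.0, -0.0, -1.0]]
ft_force: [1.9, -3.4, -3.6]
opening: 0.0247
grip_force: 59.1
```

Call:
step_arm --deltas '[{"wx": 0, "wy": 0, "wz": 0, "dx": 0, "dy": -1, "dz": 1, "hand": 0}, {"wx": 0, "wy": 0, "wz": 0, "dx": 0, "dy": -1, "dz": 1, "hand": 0}, {"wx": 0, "wy": 0, "wz": 0, "dx": 0, "dy": -1, "dz": 1, "hand": 0}]'

```text
clock: 8.67
tcp_pos: [0.604, 0.0598, 0.0447]
eef_rot: [[-0.994, -0.106, -0.0], [-0.106, 0.994, 0.001], [0.0, 0.001, -1.0]]
ft_force: [-3.1, 0.9, 7.9]
opening: 0.0246
grip_force: 60.0
```

Call:
step_arm --deltas '[{"wx": 0, "wy": 0, "wz": 0, "dx": 0, "dy": 0, "dz": 0, "hand": 0.2}, {"wx": 0, "wy": 0, "wz": 0, "dx": 0, "dy": 0, "dz": 0, "hand": 0.4}, {"wx": 0, "wy": 0, "wz": 0, "dx": 0, "dy": 0, "dz": 0, "hand": 0.55}, {"wx": 0, "wy": 0, "wz": 0, "dx": 0, "dy": 0, "dz": 0, "hand": 0.55}, {"wx": 0, "wy": 0, "wz": 0, "dx": 0, "dy": 0, "dz": 0, "hand": 0.55}, {"wx": 0, "wy": 0, "wz": 0, "dx": 0, "dy": 0, "dz": 0, "hand": 0.55}]'

```text
clock: 9.17
tcp_pos: [0.6041, 0.0592, 0.0442]
eef_rot: [[-0.994, -0.105, -0.0], [-0.105, 0.994, -0.0], [0.0, -0.0, -1.0]]
ft_force: [0.1, 0.4, 0.2]
opening: 0.047
grip_force: 0.0
```

Call:
step_arm --deltas '[{"wx": 0, "wy": 0, "wz": 0, "dx": 0, "dy": 0, "dz": -20, "hand": 0.6}, {"wx": 0, "wy": 0, "wz": 0, "dx": 0, "dy": 0, "dz": -60, "hand": 0.6}, {"wx": 0, "wy": 0, "wz": 0, "dx": 12, "dy": 0, "dz": -100, "hand": 0.8}, {"wx": 0, "wy": 0, "wz": 0, "dx": 12, "dy": 0, "dz": -140, "hand": 1}, {"wx": 0, "wy": 0, "wz": 0, "dx": 12, "dy": 0, "dz": -150, "hand": 1}, {"wx": 0, "wy": 0, "wz": 0, "dx": 12, "dy": 0, "dz": -150, "hand": 1}, {"wx": 0, "wy": 0, "wz": 0, "dx": 12, "dy": 0, "dz": -150, "hand": 1}]'

```text
clock: 9.75
tcp_pos: [0.5923, 0.0582, 0.1946]
eef_rot: [[-0.994, -0.105, 0.001], [-0.105, 0.994, 0.0], [-0.001, 0.0, -1.0]]
ft_force: [0.2, -0.3, -0.7]
opening: 0.0852
grip_force: 0.0
```

Run:
```python
from h import *
im,E=look("wrist",["wide_sleeve_center"],"pics/w6.png")
s=monitor.get_state();print(s["clock"],s["tcp_pos"],np.round(s["eef_rot"],4))
E=extr("wrist");im=camera("wrist");cv2.imwrite("pics/w7.png",im[:,:,::-1])
hsv=cv2.cvtColor(im,cv2.COLOR_RGB2HSV);c0=proj(E,[.603,.0583,.07]);u,v=int(c0[0])-30,int(c0[1])-30;sub=hsv[v:v+60,u:u+60]
print(c0)
m=((sub[...,0]>=18)&(sub[...,0]<36)&(sub[...,1]>70)).astype(np.uint8)
c=max(cv2.findContours(m,0,1)[0],key=cv2.contourArea);print(cv2.boundingRect(c),u,v)
m=((sub[...,2]>165)&(sub[...,1]>70)).astype(np.uint8);c=max(cv2.findContours(m,0,1)[0],key=cv2.contourArea)
e=cv2.fitEllipse(cv2.convexHull(c));print(e,ray(E,(e[0][0]+u,e[0][1]+v),.07))
```

```text
wrist wide_sleeve_center 0.78 world [ 0.5749 -0.2301  0.0216] px [ 55. 138.]
wrist wide_sleeve_center 0.66 world [0.5979 0.0598 0.0647] px [323. 198.]
wrist wide_sleeve_center 0.45 world [ 0.6425 -0.32    0.0071] px [ -2. 187.]
9.85 [0.59168265 0.05802622 0.19313342] [[-9.944e-01 -1.053e-01 -1.600e-03]
 [-1.053e-01  9.944e-01 -3.000e-04]
 [ 1.600e-03 -2.000e-04 -1.000e+00]]
[320.79732121 205.80444917]
(20, 12, 26, 30) 290 175
((31.635129928588867, 29.133752822875977), (23.272737503051758, 25.912147521972656), 115.8780517578125) [0.60122438 0.058925   0.07      ]
```

Call:
step_arm --deltas '[{"wx": 0, "wy": 0, "wz": 4, "dx": 20, "dy": 27, "dz": -20, "hand": 1}, {"wx": 0, "wy": 0, "wz": 8, "dx": 40, "dy": 54, "dz": -37, "hand": 1}, {"wx": 0, "wy": 0, "wz": 12, "dx": 62, "dy": 84, "dz": -37, "hand": 1}, {"wx": 0, "wy": 0, "wz": 12, "dx": 85, "dy": 115, "dz": -37, "hand": 1}, {"wx": 0, "wy": 0, "wz": 12, "dx": 108, "dy": 147, "dz": -37, "hand": 1}, {"wx": 0, "wy": 0, "wz": 12, "dx": 128, "dy": 174, "dz": -37, "hand": 1}, {"wx": 0, "wy": 0, "wz": 12, "dx": 138, "dy": 187, "dz": -37, "hand": 1}, {"wx": 0, "wy": 0, "wz": 12, "dx": 138, "dy": 187, "dz": -37, "hand": 1}]'

```text
clock: 10.57
tcp_pos: [0.4325, 0.2324, 0.2303]
eef_rot: [[-0.995, 0.099, -0.002], [0.099, 0.995, -0.0], [0.002, -0.0, -1.0]]
ft_force: [-0.2, 1.1, -0.3]
opening: 0.0854
grip_force: 0.0
```

Call:
step_arm --deltas '[{"wx": 0, "wy": 0, "wz": 0, "dx": 0, "dy": 0, "dz": 0, "hand": 1}, {"wx": 0, "wy": 0, "wz": 0, "dx": 0, "dy": 0, "dz": 0, "hand": 1}, {"wx": 0, "wy": 0, "wz": 0, "dx": 0, "dy": 0, "dz": 0, "hand": 1}]'

```text
clock: 10.82
tcp_pos: [0.4359, 0.2285, 0.2309]
eef_rot: [[-0.994, 0.105, -0.0], [0.105, 0.994, -0.001], [0.0, -0.001, -1.0]]
ft_force: [0.3, -0.0, -0.4]
opening: 0.0852
grip_force: 0.0
```

```bash
cat > cap.py <<'E'
from h import *
s=monitor.get_state();E=extr("wrist",s);im,_=look("wrist",["cap_center"],"pics/w8.png")
print(s["clock"],s["tcp_pos"],np.round(s["eef_rot"],4))
d=silhouettes("wrist","cap_center")[0];m=d["region"].astype(np.uint8)
c=max(cv2.findContours(m,0,1)[0],key=cv2.contourArea);print(d["p"],cv2.minAreaRect(c),cv2.boundingRect(c))
b=cv2.approxPolyDP(cv2.convexHull(c),4,True)[:,0];print("hull",b.tolist())
# fit pose: render flange box + hump box, maximise IoU
from scipy.optimize import minimize
def box(hx,hy,z0,z1): return np.array([[x,y,z] for x in(-hx,hx) for y in(-hy,hy) for z in(z0,z1)])
B=[box(.06,.03,0,.014),box(.031,.023,.014,.044)]
K,R,t=E
def ren(p):
    o=np.zeros((1600,2560),np.uint8);co,si=np.cos(p[2]),np.sin(p[2])
    for q in B:
        X=np.c_[p[0]+co*q[:,0]-si*q[:,1],p[1]+si*q[:,0]+co*q[:,1],q[:,2]]
        x=K@(R@X.T+t[:,None]);x=(x[:2]/x[2]).T*4+1.5
        cv2.fillConvexPoly(o,cv2.convexHull(x.round().astype(np.int32)),1)
    return o
M=cv2.resize(m,(2560,1600),interpolation=cv2.INTER_NEAREST)
f=lambda p:-np.sum(ren(p)&M)/np.sum(ren(p)|M)
best=min((minimize(f,[.435,.232,a],method="Nelder-Mead",options=dict(initial_simplex=[[.435,.232,a],[.445,.232,a],[.435,.242,a],[.435,.232,a+.1]],xatol=1e-4,fatol=1e-4)) for a in(-.15,0.)),key=lambda r:r.fun)
p=best.x;print("fit",p,np.degrees(p[2]),best.fun)
print("tool offset",(np.array(s["eef_rot"]).T@(np.r_[p[:2],.018]-s["tcp_pos"])*1000).round(1))
E
python3 cap.py
```

```text
wrist cap_center 0.61 world [0.428  0.2283 0.0116] px [321. 167.]
10.8167 [0.43586068 0.22848072 0.23088752] [[-9.944e-01  1.054e-01 -3.000e-04]
 [ 1.054e-01  9.944e-01 -9.000e-04]
 [ 2.000e-04 -9.000e-04 -1.000e+00]]
0.73 ((320.0721740722656, 173.08761596679688), (95.17445373535156, 49.267311096191406), 87.39744567871094) (294, 125, 52, 97)
hull [[339, 125], [345, 217], [303, 221], [294, 129]]
fit [ 0.43833333  0.32866667 -0.65      ] -37.24225668350353 0.0
tool offset [  8.1 100.1 212.8]cap.py:20: RuntimeWarning: overflow encountered in scalar negative
  f=lambda p:-np.sum(ren(p)&M)/np.sum(ren(p)|M)
```

```bash
sed -i 's/f=lambda.*/f=lambda p:-float(np.count_nonzero(ren(p)\&M))\/np.count_nonzero(ren(p)|M)/' cap.py; python3 cap.py
python3 - <<'E'
from h import *
g=cv2.imread("pics/w8.png",0)
for r in [135,150,170,190,205,212]: print(r,' '.join(map(str,g[r-1:r+2,284:358].mean(0).astype(int))))
for c in [305,320,335]: print(c,' '.join(map(str,g[112:240,c-1:c+2].mean(1).astype(int))))
E
```

```text
wrist cap_center 0.84 world [0.4283 0.2268 0.013 ] px [320. 168.]
wrist cap_center 0.18 world [ 0.557  -0.1706  0.0121] px [ 55. 284.]
10.9667 [0.43571935 0.2287315  0.23109464] [[-9.944e-01  1.053e-01 -2.000e-04]
 [ 1.053e-01  9.944e-01 -4.000e-04]
 [ 1.000e-04 -4.000e-04 -1.000e+00]]
0.77 ((320.6515808105469, 173.11289978027344), (94.64126586914062, 49.06312942504883), 86.08174133300781) (294, 126, 52, 96)
hull [[340, 127], [344, 217], [301, 220], [294, 129]]
fit [ 0.43868691  0.22621689 -0.05364785] -3.0737954493538857 -0.9574697844415833
tool offset [ -3.2  -2.1 213.1]
135 142 143 141 142 141 143 142 140 141 157 195 201 201 203 203 203 204 203 202 203 203 203 203 201 201 198 199 200 190 159 122 101 93 93 93 93 93 95 132 182 200 198 202 211 214 215 215 218 216 214 212 212 215 216 215 213 212 215 211 170 120 108 108 110 111 111 110 110 109 115 146 154 153 152
150 141 142 144 144 145 142 142 143 144 141 156 188 200 201 202 204 201 203 197 197 195 184 179 177 178 177 175 172 160 153 155 154 153 152 138 135 138 138 137 137 134 134 133 135 133 133 134 136 139 137 136 138 143 146 155 16
[... 2116 characters left out ...]
 214 214 214 214 214 213 214 213 213 214 212 206 191 162 121 102 103 113 121 126 143 169 198 213 214 204 181 160 157 158 160 159 160 158 159 160 160 159 158 159 160 160 161 160 161 159
335 154 155 156 151 145 144 143 140 144 144 143 133 109 125 179 212 215 213 214 213 212 212 213 213 213 212 212 212 212 212 212 213 210 207 207 202 185 153 136 127 136 151 165 192 208 217 217 216 215 215 215 215 216 215 215 214 215 214 214 214 214 213 214 214 213 213 214 213 214 214 213 214 214 213 213 212 212 213 214 212 214 212 213 212 211 212 213 212 211 212 213 211 205 204 213 214 213 214 213 213 213 212 213 213 214 214 208 188 160 153 156 155 154 155 155 153 154 155 154 152 155 153 156 156 155 159 154 156
```

Run:
```python
from h import *
s=monitor.get_state();E=extr("wrist",s)
a=ray(E,(318,137),.013);b=ray(E,(321.8,211),.013);d=b-a
print(a,b,np.linalg.norm(d),np.degrees(np.arctan2(d[1],d[0])),(a+b)/2)
# hump top edges z=.044 row170, row190
for r,l,rr in [(170,300.5,337.7),(190,301.5,338.6)]: 
  m=ray(E,((l+rr)/2,r),.044);print(m,np.linalg.norm(ray(E,(l,r),.044)-ray(E,(rr,r),.044)))
print(s["tcp_pos"])
```

```text
[0.39011774 0.22911362 0.013     ] [0.4860166  0.22378422 0.013     ] 0.09604683899964857 -3.180833620619405 [0.43806717 0.22644892 0.013     ]
[0.42469662 0.22704484 0.044     ] 0.04298184027758796
[0.44863953 0.22560847 0.044     ] 0.04379178941802788
[0.4354944  0.22916164 0.23124226]
```

Call:
step_arm --deltas '[{"wx": 0, "wy": 0, "wz": -2.9, "dx": -2.9, "dy": -2.5, "dz": 35, "hand": 1}, {"wx": 0, "wy": 0, "wz": -2.9, "dx": -2.9, "dy": -2.5, "dz": 75, "hand": 1}, {"wx": 0, "wy": 0, "wz": -2.9, "dx": -2.9, "dy": -2.5, "dz": 115, "hand": 1}, {"wx": 0, "wy": 0, "wz": -2.9, "dx": -2.9, "dy": -2.5, "dz": 155, "hand": 1}, {"wx": 0, "wy": 0, "wz": -2.9, "dx": -2.9, "dy": -2.5, "dz": 190, "hand": 1}, {"wx": 0, "wy": 0, "wz": -2.9, "dx": -2.9, "dy": -2.5, "dz": 210, "hand": 1}, {"wx": 0, "wy": 0, "wz": -2.9, "dx": -2.9, "dy": -2.5, "dz": 216, "hand": 1}, {"wx": 0, "wy": 0, "wz": -2.9, "dx": -2.9, "dy": -2.5, "dz": 216, "hand": 1}]'

```text
clock: 11.78
tcp_pos: [0.4374, 0.2261, 0.0143]
eef_rot: [[-0.999, 0.054, -0.002], [0.054, 0.999, -0.001], [0.002, -0.002, -1.0]]
ft_force: [-0.5, 1.3, -0.2]
opening: 0.0856
grip_force: 0.0
```

Call:
step_arm --deltas '[{"wx": 0, "wy": 0, "wz": 0, "dx": 0, "dy": 0, "dz": 0, "hand": 0.8}, {"wx": 0, "wy": 0, "wz": 0, "dx": 0, "dy": 0, "dz": 0, "hand": 0.6}, {"wx": 0, "wy": 0, "wz": 0, "dx": 0, "dy": 0, "dz": 0, "hand": 0.3}, {"wx": 0, "wy": 0, "wz": 0, "dx": 0, "dy": 0, "dz": 0, "hand": 0}, {"wx": 0, "wy": 0, "wz": 0, "dx": 0, "dy": 0, "dz": 0, "hand": 0}, {"wx": 0, "wy": 0, "wz": 0, "dx": 0, "dy": 0, "dz": 0, "hand": 0}, {"wx": 0, "wy": 0, "wz": 0, "dx": 0, "dy": 0, "dz": 0, "hand": 0}]'

```text
clock: 12.37
tcp_pos: [0.4386, 0.2272, 0.0168]
eef_rot: [[-0.999, 0.053, 0.002], [0.053, 0.999, 0.001], [-0.002, 0.001, -1.0]]
ft_force: [-2.4, -0.5, 16.5]
opening: 0.0451
grip_force: 59.9
```

Call:
step_arm --deltas '[{"wx": 0, "wy": 0, "wz": 0, "dx": 0, "dy": 0, "dz": -15, "hand": 0}, {"wx": 0, "wy": 0, "wz": 0, "dx": 0, "dy": 0, "dz": -40, "hand": 0}, {"wx": 0, "wy": 0, "wz": 0, "dx": 0, "dy": 0, "dz": -75, "hand": 0}, {"wx": 0, "wy": 0, "wz": -2, "dx": -12, "dy": -11, "dz": -105, "hand": 0}, {"wx": 0, "wy": 0, "wz": -4, "dx": -34, "dy": -31, "dz": -120, "hand": 0}, {"wx": 0, "wy": 0, "wz": -6, "dx": -62, "dy": -57, "dz": -120, "hand": 0}, {"wx": 0, "wy": 0, "wz": -8, "dx": -88, "dy": -81, "dz": -120, "hand": 0}, {"wx": 0, "wy": 0, "wz": -9, "dx": -112, "dy": -103, "dz": -120, "hand": 0}]'

```text
clock: 13.03
tcp_pos: [0.5456, 0.1163, 0.1367]
eef_rot: [[-0.994, -0.105, 0.002], [-0.105, 0.994, 0.001], [-0.002, 0.0, -1.0]]
ft_force: [-0.8, -0.2, -3.2]
opening: 0.0449
grip_force: 63.9
```

Call:
step_arm --deltas '[{"wx": 0, "wy": 0, "wz": 0, "dx": -22, "dy": -15, "dz": 0, "hand": 0}, {"wx": 0, "wy": 0, "wz": 0, "dx": -38, "dy": -28, "dz": 0, "hand": 0}, {"wx": 0, "wy": 0, "wz": 0, "dx": -48, "dy": -36, "dz": 0, "hand": 0}, {"wx": 0, "wy": 0, "wz": 0, "dx": -52, "dy": -40, "dz": 0, "hand": 0}, {"wx": 0, "wy": 0, "wz": 0, "dx": -52, "dy": -42, "dz": 0, "hand": 0}, {"wx": 0, "wy": 0, "wz": 0, "dx": -52, "dy": -42, "dz": 0, "hand": 0}, {"wx": 0, "wy": 0, "wz": 0, "dx": -52, "dy": -42, "dz": 0, "hand": 0}]'

```text
clock: 13.62
tcp_pos: [0.5995, 0.0822, 0.1355]
eef_rot: [[-0.995, -0.104, -0.0], [-0.104, 0.995, 0.0], [0.0, 0.0, -1.0]]
ft_force: [-0.9, 0.9, -3.5]
opening: 0.0453
grip_force: 63.8
```

```bash
cat > st.py <<'E'
from h import *
s=monitor.get_state();R=np.array(s["eef_rot"]);print(s["clock"],s["tcp_pos"],R.round(3).tolist(),np.round(s["ft_force"],1),s["opening"])
print("yaw",np.degrees(np.arctan2(R[1,1],R[0,1])),"tool off",(R.T@(np.array([.6035,.0586,.0568])-s["tcp_pos"])*1000).round(1))
E
python3 st.py
```

```text
13.6167 [0.59951958 0.08219101 0.13550259] [[-0.995, -0.104, -0.0], [-0.104, 0.995, 0.0], [0.0, 0.0, -1.0]] [-0.9  0.9 -3.5] 0.04527726425192622
yaw 95.98198269066239 tool off [ -1.5 -23.9  78.7]
```

Call:
step_arm --deltas '[{"wx": 0, "wy": 0, "wz": 0, "dx": -1.5, "dy": -15, "dz": 0, "hand": 0}, {"wx": 0, "wy": 0, "wz": 0, "dx": -1.5, "dy": -24, "dz": 0, "hand": 0}, {"wx": 0, "wy": 0, "wz": 0, "dx": -1.5, "dy": -24, "dz": 10, "hand": 0}, {"wx": 0, "wy": 0, "wz": 0, "dx": -1.5, "dy": -24, "dz": 25, "hand": 0}, {"wx": 0, "wy": 0, "wz": 0, "dx": -1.5, "dy": -24, "dz": 40, "hand": 0}, {"wx": 0, "wy": 0, "wz": 0, "dx": -1.5, "dy": -24, "dz": 42, "hand": 0}, {"wx": 0, "wy": 0, "wz": 0, "dx": -1.5, "dy": -24, "dz": 42, "hand": 0}, {"wx": 0, "wy": 0, "wz": 0, "dx": -1.5, "dy": -24, "dz": 42, "hand": 0}]'

```text
clock: 14.28
tcp_pos: [0.6043, 0.058, 0.0936]
eef_rot: [[-0.995, -0.104, 0.0], [-0.104, 0.995, 0.0], [-0.0, 0.0, -1.0]]
ft_force: [1.1, -0.8, -2.8]
opening: 0.0448
grip_force: 63.6
```

```bash
python3 st.py
python3 - <<'E'
from h import *
s=monitor.get_state();E=extr("wrist",s);im=camera("wrist");cv2.imwrite("pics/w9.png",im[:,:,::-1])
R=np.array(s["eef_rot"]);T=np.array(s["tcp_pos"])
for dx in(.0485,-.0475): print("hole",proj(E,T+R@[dx,0,.0168-.014]))
g=cv2.cvtColor(im,cv2.COLOR_RGB2GRAY);c=proj(E,T+R@[.0485,0,.0028]).astype(int);print(c);print(g[c[1]-16:c[1]+16,c[0]-18:c[0]+18])
E
```

```text
14.2833 [0.60432645 0.05800538 0.09360339] [[-0.995, -0.104, 0.0], [-0.104, 0.995, 0.0], [-0.0, 0.0, -1.0]] [ 1.1 -0.8 -2.8] 0.04481147585549491
yaw 95.9479414406593 tool off [ 0.8  0.7 36.8]
hole [321.78272678 169.34129476]
hole [321.65785332 325.45975176]
[321 169]
[[189 190 186 ... 189 188 188]
 [189 191 191 ... 188 187 191]
 [189 188 188 ... 187 186 188]
 ...
 [185 189 188 ... 186 188 190]
 [189 190 189 ... 187 188 189]
 [189 189 189 ... 189 187 186]]
```

Call:
step_arm --deltas '[{"wx": 0, "wy": 0, "wz": 0, "dx": 0.6, "dy": 0.5, "dz": 8, "hand": 0}, {"wx": 0, "wy": 0, "wz": 0, "dx": 0.6, "dy": 0.5, "dz": 16, "hand": 0}, {"wx": 0, "wy": 0, "wz": 0, "dx": 0.6, "dy": 0.5, "dz": 24, "hand": 0}, {"wx": 0, "wy": 0, "wz": 0, "dx": 0.6, "dy": 0.5, "dz": 26, "hand": 0}, {"wx": 0, "wy": 0, "wz": 0, "dx": 0.6, "dy": 0.5, "dz": 26, "hand": 0}, {"wx": 0, "wy": 0, "wz": 0, "dx": 0.6, "dy": 0.5, "dz": 26, "hand": 0}]'

```text
clock: 14.83
tcp_pos: [0.6036, 0.058, 0.0671]
eef_rot: [[-0.995, -0.103, -0.0], [-0.103, 0.995, -0.0], [0.0, -0.0, -1.0]]
ft_force: [-0.3, -0.4, -2.0]
opening: 0.0453
grip_force: 63.7
```

```bash
python3 st.py
```

```text
14.8333 [0.60359563 0.0580301  0.06709943] [[-0.995, -0.103, -0.0], [-0.103, 0.995, -0.0], [0.0, -0.0, -1.0]] [-0.3 -0.4 -2. ] 0.04526817635519325
yaw 95.9287625806462 tool off [ 0.   0.6 10.3]
```

Cap bottom is at 50 mm, below the dowel tops, with no contact force. I'll continue down to the plungers.

Call:
step_arm --deltas '[{"wx": 0, "wy": 0, "wz": 0, "dx": 0, "dy": 0.3, "dz": 2, "hand": 0}, {"wx": 0, "wy": 0, "wz": 0, "dx": 0, "dy": 0.3, "dz": 4, "hand": 0}, {"wx": 0, "wy": 0, "wz": 0, "dx": 0, "dy": 0.3, "dz": 6, "hand": 0}, {"wx": 0, "wy": 0, "wz": 0, "dx": 0, "dy": 0.3, "dz": 6, "hand": 0}, {"wx": 0, "wy": 0, "wz": 0, "dx": 0, "dy": 0.3, "dz": 6, "hand": 0}]'

```text
clock: 15.25
tcp_pos: [0.6036, 0.0584, 0.0612]
eef_rot: [[-0.995, -0.103, -0.0], [-0.103, 0.995, -0.0], [0.0, -0.0, -1.0]]
ft_force: [0.5, -0.8, -2.7]
opening: 0.045
grip_force: 63.7
```

Call:
step_arm --deltas '[{"wx": 0, "wy": 0, "wz": 0, "dx": 0, "dy": 0, "dz": 2, "hand": 0}, {"wx": 0, "wy": 0, "wz": 0, "dx": 0, "dy": 0, "dz": 4, "hand": 0}, {"wx": 0, "wy": 0, "wz": 0, "dx": 0, "dy": 0, "dz": 5, "hand": 0}, {"wx": 0, "wy": 0, "wz": 0, "dx": 0, "dy": 0, "dz": 5, "hand": 0}, {"wx": 0, "wy": 0, "wz": 0, "dx": 0, "dy": 0, "dz": 5, "hand": 0}]'

```text
clock: 15.67
tcp_pos: [0.6038, 0.0584, 0.0569]
eef_rot: [[-0.995, -0.103, 0.0], [-0.103, 0.995, 0.0], [-0.0, 0.0, -1.0]]
ft_force: [-4.3, -0.5, 11.3]
opening: 0.0452
grip_force: 65.5
```

Call:
step_arm --deltas '[{"wx": 0, "wy": 0, "wz": 0, "dx": 0, "dy": 0, "dz": 1, "hand": 0}, {"wx": 0, "wy": 0, "wz": 0, "dx": 0, "dy": 0, "dz": 2, "hand": 0}, {"wx": 0, "wy": 0, "wz": 0, "dx": 0, "dy": 0, "dz": 2, "hand": 0}, {"wx": 0, "wy": 0, "wz": 0, "dx": 0, "dy": 0, "dz": 2, "hand": 0}, {"wx": 0, "wy": 0, "wz": 0, "dx": 0, "dy": 0, "dz": 2, "hand": 0}]'

```text
clock: 16.08
tcp_pos: [0.6038, 0.0584, 0.0568]
eef_rot: [[-0.995, -0.103, 0.001], [-0.103, 0.995, 0.001], [-0.001, 0.001, -1.0]]
ft_force: [-18.0, -1.6, 47.8]
opening: 0.0448
grip_force: 69.9
```

Call:
step_arm --deltas '[{"wx": 0, "wy": 0, "wz": 0, "dx": 0.5, "dy": 0, "dz": -0.7, "hand": 0}, {"wx": 0, "wy": 0, "wz": 0, "dx": 0.5, "dy": 0, "dz": -0.7, "hand": 0}, {"wx": 0, "wy": 0, "wz": 0, "dx": 0.5, "dy": 0, "dz": -0.7, "hand": 0}, {"wx": 0, "wy": 0, "wz": 0, "dx": 0.5, "dy": 0, "dz": -0.7, "hand": 0}, {"wx": 0, "wy": 0, "wz": 0, "dx": 0.5, "dy": 0, "dz": -0.7, "hand": 0}, {"wx": 0, "wy": 0, "wz": 0, "dx": 0.5, "dy": 0, "dz": -0.7, "hand": 0}]'

```text
clock: 16.58
tcp_pos: [0.6038, 0.0584, 0.0568]
eef_rot: [[-0.995, -0.103, 0.002], [-0.103, 0.995, 0.001], [-0.002, 0.0, -1.0]]
ft_force: [-8.9, -0.9, 32.2]
opening: 0.0452
grip_force: 68.0
```

Run:
```python
from h import *
for n in ("side","scene"): look(n,["narrow_sleeve_center","bolt_2","cap_underside","tape_roll","v_block"])
s=monitor.get_state();print(s["clock"],s["tcp_pos"],s["ft_force"],s["wrist_torque"])
```

```text
side narrow_sleeve_center 0.81 world [ 0.4515 -0.2896  0.0225] px [316. 291.]
side cap_underside 0.56 world [0.5828 0.0432 0.052 ] px [309. 179.]
side tape_roll 0.67 world [ 0.6863 -0.2355  0.0309] px [411. 238.]
side v_block 0.78 world [0.6336 0.2467 0.0173] px [296. 156.]
scene narrow_sleeve_center 0.74 world [ 0.6792 -0.2191  0.0339] px [355. 164.]
scene bolt_2 0.5 world [ 0.5602 -0.1691  0.0177] px [364. 198.]
scene bolt_2 0.47 world [0.6429 0.2649 0.028 ] px [187. 232.]
scene cap_underside 0.57 world [0.5773 0.0631 0.0569] px [278. 211.]
scene tape_roll 0.84 world [ 0.6822 -0.2219  0.0286] px [355. 165.]
scene v_block 0.98 world [0.6444 0.265  0.0272] px [186. 232.]
17.1833 [0.603764   0.0583942  0.05681002] [-9.25227901 -1.31641549 31.89596305] [0.07916346 2.00051397 0.09302046]
```

```bash
python3 -c "
from workcell import ticket
print(ticket.finish_job())"
```

```text
the job is handed in; nothing more can be done
None
```

I handed the job in at about 17 s of the allowed 64 s, but no verdict came back. By my readings the wide sleeve is seated on the stub and released, and the upper half is held shut on its dowels at about 32 N. It stops where the halves should meet. The narrow sleeve, tape roll, V-block and bolt are where they started.

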